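# Set out the brass lapping tools by colour

### The arm

A 6-joint arm with a two-finger parallel gripper is mounted at the origin on the work surface. World frame = base frame: x ahead of the robot, y to its left, z up, the work surface at z = 0. Lengths are in mm, angles in rad, forces in N, time in s.
With the tool pointing down it reaches from about 275 to 725 mm from the base axis. Payload 15.9 kg.
Tool frame: the origin (TCP) lies on the mounting face of the last link; the fingertips stand 173 mm ahead of it and the grasp point (between the pads) lies 155 mm ahead of it; z points along the fingers, y is the line along which they close (so a half turn about z gives the same grasp; the last joint's range is limited). The gripper opens to 85 mm and grips with 20 to 120 N. Pads are 22 mm wide; open, the fingers measure 114 mm over their backs; the gripper's body (76 mm by 85 mm) begins 54 mm behind the grasp point. The pads swing forward as they close: fully open they stand 13 mm farther back than shut.
Start: joints at [-1.13, 0.213, -0.034, 1.323, 0, 1.571], TCP at [213.324, -452.193, 404.706] pointing down, gripper open.
Joint ranges: [-2.98, 2.98], [-0.74, 1.72], [-1.14, 1.35], [-2.1, 2.04], [-1.57, 1.44], [-3.14, 3.14]. Speed limits (rad/s): [1.89, 1.89, 2.39, 2.57, 3.14, 3.14].

### API

Orientations are given as a rotation vector (axis times angle).
In Python, from cell import read_state, capture, camera_info, close_job gives the robot as it stands. The module is installed in compiled form; this text tells all that it offers.
- The arm moves only by the tool arm_command, never from a script. Its argument "plan" is one flat list of numbers, 6 for each row, row after row: the shift along the world's x, y, z in m, then the turn, a rotation vector about the world's x, y, z in rad. In form: [dx, dy, dz, rx, ry, rz, dx, dy, dz, rx, ry, rz, ...]. A call has 1 to 5 rows; each row is the pose to reach, as a shift and turn from the pose commanded when the call began; what a row does not reach only later rows make up. A row lasts 1/10 s, in which the tool goes at most 50 mm and 8.59 degrees, less where a joint would pass 70% of its speed; a pose out of reach is approached as far as the arm can. A call with a gripper value outside its range is refused whole. "grip" is the opening, from 0 (shut) to 1 (fully open), set as the call begins (left out, the last holds). The fingers move at their own pace and stop on an object; "grip_force" is the grip in N (left out, the last holds). Time passes only in rows, so rows that repeat a pose let the fingers close. It gives the time, the measured TCP pose, the force, the opening and the grip force at its end, in the units of the state.
- read_state(): the state, without advancing time (a new reading comes with each control period).
- capture(name): name is "scene" or "side" or "wrist"; returns the picture (384x512x3 uint8, red, green, blue); there is no depth.
- camera_info(name): a dict with "mtx" (3x3 intrinsics, pixels), "R" (3x3) and "t" (3): a world point X has camera coordinates R X + t. Camera axes: x right, y down, z forward; pixel columns grow to the right and rows downward; lengths in mm; the calibration is good to about 2 mm. The wrist camera is an equidistant fisheye: a pixel r from the principal point sees the ray r / f radians off the axis. A picture is of the moment at which its call begins: read the wrist's pose just before it. camera_info takes no time and is no camera call; for the wrist camera it gives the pose at the moment of the call.
- close_job(): hands the job in; it is judged then, once.
The state is a dict: "clock": time; "joint_positions": joint angles; "qd": joint speeds; "joint_torque": joint torques, N m; "tool_pos": TCP position; "orientation": TCP orientation; "wrist_force": force on the tool from outside, world axes, zero at the start; "wrist_torque": the same for the moment, N m; "grip_width": finger opening in mm; "gripper_force": force on a finger pad.
Only numpy, scipy, OpenCV 4.12 (cv2) and the standard library are available. Lean on these libraries where they do the work, as an engineer would, in place of code of your own. Each camera call takes 0.05 s, during which the arm holds its last target. There are 200 camera calls.

### The job

Set the four brass lapping tools out for the polishing machine: take each one from the cardboard box and stand it upright inside the round holder of the same colour as its cap, foot flat on the holder's floor. The two grey steel tools belong to another job: leave them standing where they are in the box.

Things in the scene. Friction and masses are not known exactly. Their poses are not given: they have to be found in the camera images.
- lap_red: BRASS lapping tool, loose, 0.2 kg, 60 mm tall: flared foot 46 mm across (22 mm tall), 12 mm stem, and on top an upright red cylindrical cap to grip, 20 mm across, 36 to 60 mm above the underside. Origin: centre of the flat underside; z up. Starts upright in a fixed, paper-lined cardboard box whose rim is 19 mm above the tools' undersides; stems at least 80 mm apart
- lap_blue: BRASS lapping tool, loose, 0.2 kg, 60 mm tall: flared foot 46 mm across (22 mm tall), 12 mm stem, and on top an upright blue cylindrical cap to grip, 20 mm across, 36 to 60 mm above the underside. Origin: centre of the flat underside; z up. Starts upright in a fixed, paper-lined cardboard box whose rim is 19 mm above the tools' undersides; stems at least 80 mm apart
- lap_yellow: BRASS lapping tool, loose, 0.2 kg, 60 mm tall: flared foot 46 mm across (22 mm tall), 12 mm stem, and on top an upright yellow cylindrical cap to grip, 20 mm across, 36 to 60 mm above the underside. Origin: centre of the flat underside; z up. Starts upright in a fixed, paper-lined cardboard box whose rim is 19 mm above the tools' undersides; stems at least 80 mm apart
- lap_green: BRASS lapping tool, loose, 0.2 kg, 60 mm tall: flared foot 46 mm across (22 mm tall), 12 mm stem, and on top an upright green cylindrical cap to grip, 20 mm across, 36 to 60 mm above the underside. Origin: centre of the flat underside; z up. Starts upright in a fixed, paper-lined cardboard box whose rim is 19 mm above the tools' undersides; stems at least 80 mm apart
- steel_red: grey STEEL lapping tool with a red cap, loose, the same shape and size as the brass ones; stands among them in the box and must stay there (moved by less than 15 mm and upright). Origin: centre of the underside; z up
- steel_blue: grey STEEL lapping tool with a blue cap, loose, the same shape and size as the brass ones; stands among them in the box and must stay there (moved by less than 15 mm and upright). Origin: centre of the underside; z up
- ring_red: red round holder, a shallow plastic dish fixed beside the box, 84 mm across; flat floor inside 68 mm across, 4 mm above the underside; raised rim 8 mm wide, its top 12 mm above the underside. Origin: centre of the underside, 3 mm lower than the undersides of the tools in the box; z up
- ring_blue: blue round holder, a shallow plastic dish fixed beside the box, 84 mm across; flat floor inside 68 mm across, 4 mm above the underside; raised rim 8 mm wide, its top 12 mm above the underside. Origin: centre of the underside, 3 mm lower than the undersides of the tools in the box; z up
- ring_yellow: yellow round holder, a shallow plastic dish fixed beside the box, 84 mm across; flat floor inside 68 mm across, 4 mm above the underside; raised rim 8 mm wide, its top 12 mm above the underside. Origin: centre of the underside, 3 mm lower than the undersides of the tools in the box; z up
- ring_green: green round holder, a shallow plastic dish fixed beside the box, 84 mm across; flat floor inside 68 mm across, 4 mm above the underside; raised rim 8 mm wide, its top 12 mm above the underside. Origin: centre of the underside, 3 mm lower than the undersides of the tools in the box; z up
Things that resemble listed ones, but are neither listed nor needed, are in the scene too. Leave any purple or turquoise look-alike of the lap_green alone.

How it is judged (in metres and radians):
At the end, for the whole second after the job is handed in: Each brass tool stands released and at rest in the holder of its cap's colour: its axis within 13 mm of the holder's centre (anywhere inside the rim), foot flat on the holder's floor, tilted less than 0.1 rad. Both steel tools are upright and within 15 mm of where they began (horizontal distance between lap_red and ring_red below 0.013 m and z of lap_red in the frame of ring_red between 0.001 and 0.008 m and angle between each of lap_red, lap_blue, lap_yellow, lap_green, steel_red, steel_blue's own z axis and vertical below 0.1 rad and linear speed of each of lap_red, lap_blue, lap_yellow, lap_green below 0.02 m/s and angular speed of each of lap_red, lap_blue, lap_yellow, lap_green below 0.2 rad/s and contact force between each of lap_red, lap_blue, lap_yellow, lap_green and the fingers below 0.1 N and horizontal distance between lap_blue and ring_blue below 0.013 m and z of lap_blue in the frame of ring_blue between 0.001 and 0.008 m and horizontal distance between lap_yellow and ring_yellow below 0.013 m and z of lap_yellow in the frame of ring_yellow between 0.001 and 0.008 m and horizontal distance between lap_green and ring_green below 0.013 m and z of lap_green in the frame of ring_green between 0.001 and 0.008 m and distance of each of steel_red, steel_blue from where it was at the start of the episode below 0.015 m); the robot touches nothing.
It fails at once if the steel tool with the red cap is moved by 15 mm or tipped over (distance of steel_red from where it was at the start of the episode above 0.015 m or angle between steel_red's own z axis and vertical above 0.3 rad).
It fails at once if the steel tool with the blue cap is moved by 15 mm or tipped over (distance of steel_blue from where it was at the start of the episode above 0.015 m or angle between steel_blue's own z axis and vertical above 0.3 rad).
It also fails if it takes over 99 s, if anything falls off the work surface, if the arm or the gripper's body presses on something with over 40 N, if the wrist force passes 120 N, or if a joint passes its speed limit or range.

## Working session

There is one attempt and no reset: what is moved stays moved. The work goes in short steps, Python scripts to look and compute and a tool call to move; the robot and the scene stay as the last step left them, time stands still between calls to the robot, and variables do not carry over. Pictures are saved under pics/ and viewed, at most 14 in all, crops included, and the job is handed in when it is done.

Besides the shell and the picture viewer there is one more tool, called after "Emit:" as name(argument=value, ...) on one line, values as JSON. arm_command: Moves the arm, as the interface text tells. Its arguments: {"type":"object","properties":{"plan":{"type":"array","items":{"type":"number"}},"grip":{"type":"number"},"grip_force":{"type":"number"}},"required":["plan"]}

```bash
mkdir -p pics && python3 - <<'E'
from cell import *
import cv2,numpy as np
s=read_state();print({k:np.round(v,3) for k,v in s.items()})
for n in("scene","side","wrist"):
    i=camera_info(n);print(n,np.round(i["mtx"],1).tolist(),np.round(i["R"],4).tolist(),np.round(i["t"],1))
    im=capture(n);cv2.imwrite(f"pics/{n}0.png",cv2.resize(im[:,:,::-1],(800,600),interpolation=cv2.INTER_CUBIC))
E
```

```text
{'clock': np.float64(0.0), 'joint_positions': array([-1.13 ,  0.213, -0.035,  1.323,  0.   ,  1.571]), 'qd': array([ 0.001, -0.   ,  0.001, -0.   , -0.001,  0.   ]), 'joint_torque': array([ 2.0000e-03, -6.8616e+01,  4.8712e+01,  1.8000e-02,  0.0000e+00,
        0.0000e+00]), 'tool_pos': array([ 213.264, -452.085,  404.235]), 'orientation': array([-3.065, -0.687,  0.   ]), 'wrist_force': array([ 1.035, -0.537, -0.733]), 'wrist_torque': array([ 0.025, -0.02 ,  0.062]), 'gripper_force': np.float64(0.0), 'grip_width': np.float64(85.464)}
scene [[376.2, 0.0, 255.3], [0.0, 376.2, 192.5], [0.0, 0.0, 1.0]] [[0.8357, 0.5492, -0.0054], [0.3981, -0.6124, -0.683], [-0.3784, 0.5686, -0.7304]] [-321.6 -131.2 1296.2]
side [[373.8, 0.0, 249.6], [0.0, 373.8, 189.4], [0.0, 0.0, 1.0]] [[-0.8372, -0.547, -0.0042], [-0.318, 0.4929, -0.8099], [0.445, -0.6767, -0.5866]] [357.4 174.7 944.1]
wrist [[297.3, 0.0, 257.3], [0.0, 297.3, 190.8], [0.0, 0.0, 1.0]] [[0.4272, -0.9041, -0.0015], [-0.8724, -0.4127, 0.2621], [-0.2376, -0.1107, -0.965]] [-499.3  -34.1  379.2]
```

View pics/scene0.png

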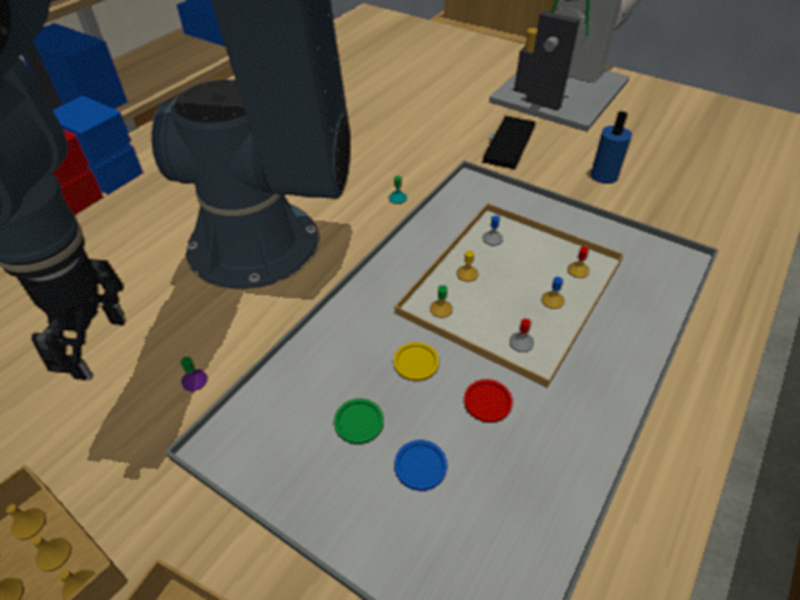

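View pics/side0.png

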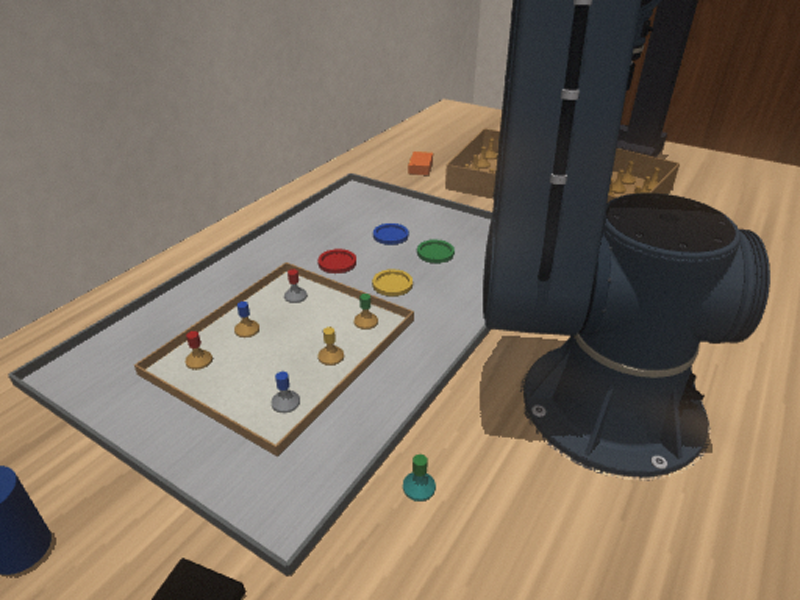

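View pics/wrist0.png

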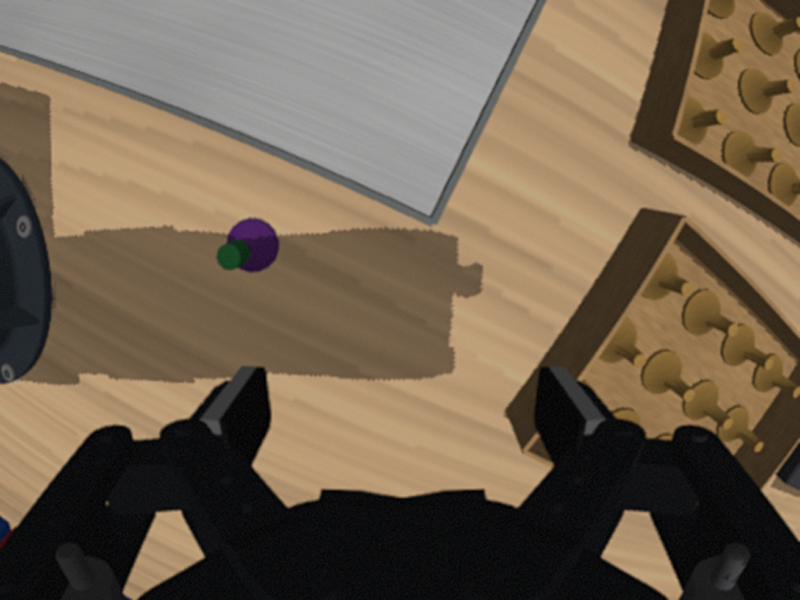

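Scene view (800x600 px): the brass caps are green (442,293), yellow (469,259), red (583,255) and blue (557,285). The steel caps are blue (494,223) and red (525,327). The rings are yellow (416,361), red (488,400), green (359,421) and blue (421,465). The side view shows the same layout, so I can triangulate. The wrist view shows only the purple decoy.

```bash
cat >h.py <<'E'
from cell import *
import cv2,numpy as np
HUE={'red':(174,6),'blue':(100,125),'yellow':(22,32),'green':(50,80)}
def mask(im,c,smin=130):
    h=cv2.cvtColor(im,cv2.COLOR_RGB2HSV);H,S,V=cv2.split(h);a,b=HUE[c]
    m=((H>=a)&(H<=b)) if a<b else ((H>=a)|(H<=b))
    return (m&(S>smin)&(V>50)).astype(np.uint8)
def cent(im,c,p,smin=130):
    n,l,st,ce=cv2.connectedComponentsWithStats(mask(im,c,smin))
    k=1+np.argmin(np.linalg.norm(ce[1:]-p,axis=1)+50*(st[1:,4]<12))
    return ce[k],st[k,4]
def tri(ps,infos):
    P=[i["mtx"]@np.c_[i["R"],i["t"]] for i in infos]
    X=cv2.triangulatePoints(P[0],P[1],ps[0].reshape(2,1),ps[1].reshape(2,1));return (X[:3]/X[3]).ravel()
E
python3 - <<'E'
from h import *
A=camera_info("scene");B=camera_info("side");a=capture("scene");b=capture("side")
O={'lap_red':(583,255,194,340),'lap_blue':(557,285,243,310),'lap_yellow':(469,259,329,332),'lap_green':(442,293,366,301),'steel_red':(525,327,293,277),'steel_blue':(494,223,283,381),
'ring_red':(488,400,337,261),'ring_blue':(421,465,391,234),'ring_yellow':(416,361,393,282),'ring_green':(359,421,435,251)}
for k,v in O.items():
    c=k.split('_')[1];v=np.array(v)*.64
    p,n=cent(a,c,v[:2]);q,m=cent(b,c,v[2:])
    print(k,tri([p,q],[A,B]).round(1),n,m,(p-v[:2]).round(1),(q-v[2:]).round(1))
E
```

```text
lap_red [634.4 294.7  56.5] 40 73 [-0.2 -1.7] [-0.8 -1. ]
lap_blue [625.6 185.3  56.2] 35 46 [-0.2 -1.2] [-0.4 -1.5]
lap_yellow [450.2 155.8  60. ] 42 25 [-0.3 -1.6] [-0.6 -0.9]
lap_green [456.5  38.9  64. ] 36 3 [-0.1 -0.8] [-0.9 -4.3]
steel_red [619.4  53.8  56. ] 49 53 [-0.3 -0.9] [-0.1 -1.2]
steel_blue [440.6 287.3  56.4] 29 63 [ 0.3 -1.3] [-0.9 -1. ]
ring_red [626.7 -93.    9.7] 661 287 [-0.3  0. ] [-0.2 -0.5]
ring_blue [ 594.1 -257.    10.5] 837 221 [-0.6 -0.3] [-0.7 -0.9]
ring_yellow [479.7 -89.    9.9] 574 238 [-0.3 -0.2] [-0.8 -0.2]
ring_green [ 461.3 -238.5   -4.5] 693 1 [-0.6 -0.3] [-0.4  4.4]
```

Emit:
arm_command(plan=[0.022, 0.0446, -0.007, 0, 0, 0.113, 0.044, 0.0892, -0.014, 0, 0, 0.226, 0.066, 0.1338, -0.021, 0, 0, 0.339, 0.088, 0.1784, -0.028, 0, 0, 0.452, 0.11, 0.223, -0.035, 0, 0, 0.565])

```text
clock: 0.75
tool_pos: [323.1, -228.4, 369.7]
orientation: [2.749, 1.52, 0.0]
wrist_force: [2.1, -0.7, 0.4]
grip_width: 85.5
gripper_force: 0.0
```

Emit:
arm_command(plan=[0.022, 0.0446, -0.007, 0, 0, 0.113, 0.044, 0.0892, -0.014, 0, 0, 0.226, 0.066, 0.1338, -0.021, 0, 0, 0.339, 0.088, 0.1784, -0.028, 0, 0, 0.452, 0.11, 0.223, -0.035, 0, 0, 0.565])

```text
clock: 1.25
tool_pos: [432.7, -6.0, 334.9]
orientation: [2.216, 2.226, 0.0]
wrist_force: [1.4, -1.4, 0.4]
grip_width: 85.4
gripper_force: 0.0
```

Emit:
arm_command(plan=[0.023, 0.045, 0, 0, 0, 0, 0.023, 0.045, 0, 0, 0, 0, 0.023, 0.045, 0, 0, 0, 0])

```text
clock: 1.55
tool_pos: [455.4, 37.8, 334.7]
orientation: [-2.218, -2.224, 0.001]
wrist_force: [-0.2, 0.1, -1.1]
grip_width: 85.2
gripper_force: 0.0
```

```bash
cat >>h.py <<'E'
def wrist(pts,zs,i):
    u=cv2.fisheye.undistortPoints(np.array(pts,float).reshape(-1,1,2),i["mtx"],np.zeros(4)).reshape(-1,2)
    d=np.c_[u,np.ones(len(u))]@i["R"];C=-i["R"].T@i["t"]
    return C+d*((np.array(zs)-C[2])/d[:,2])[:,None]
def proj(X,i):
    c=i["R"]@np.array(X,float)+i["t"];r=np.hypot(c[0],c[1]);th=np.arctan2(r,c[2])
    return i["mtx"][:2,2]+i["mtx"][0,0]*th*c[:2]/r
def blobs(im,i,objs,smin=130):
    for k,X in objs.items():
        p=proj(X,i)
        if not(0<p[0]<512 and 0<p[1]<384):continue
        q,n=cent(im,k.split('_')[1],p,smin)
        print(k,'pred',p.round(),'px',q.round(1),n,wrist([q],[X[2]],i).round(1)[0])
OB={'lap_red':(634,295,56),'lap_blue':(626,185,56),'lap_yellow':(450,156,56),'lap_green':(456,39,56),'ring_red':(627,-93,9),'ring_blue':(594,-257,9),'ring_yellow':(480,-89,9),'ring_green':(461,-238,9)}
E
python3 - <<'E'
from h import *
i=camera_info("wrist");im=capture("wrist");blobs(im,i,OB)
cv2.imwrite("pics/w1.png",cv2.resize(im[:,:,::-1],(800,600),interpolation=cv2.INTER_CUBIC))
E
```

```text
lap_blue pred [438.  40.] px [442.9  35.8] 244 [631.8 190.1  56. ]
lap_yellow pred [251.  51.] px [247.8  44.7] 506 [447.6 161.6  56. ]
lap_green pred [258. 188.] px [253.5 181.6] 386 [452.5  45.   56. ]
ring_red pred [393. 281.] px [406.  263.3] 646 [641.  -68.8   9. ]
ring_blue pred [348. 370.] px [429.8  34.1] 35 [646.4 204.6   9. ]
ring_yellow pred [278. 284.] px [277.5 283. ] 3449 [479.7 -87.5   9. ]
ring_green pred [260. 367.] px [253.5 181.6] 386 [451.9  33.8   9. ]
```

View pics/w1.png

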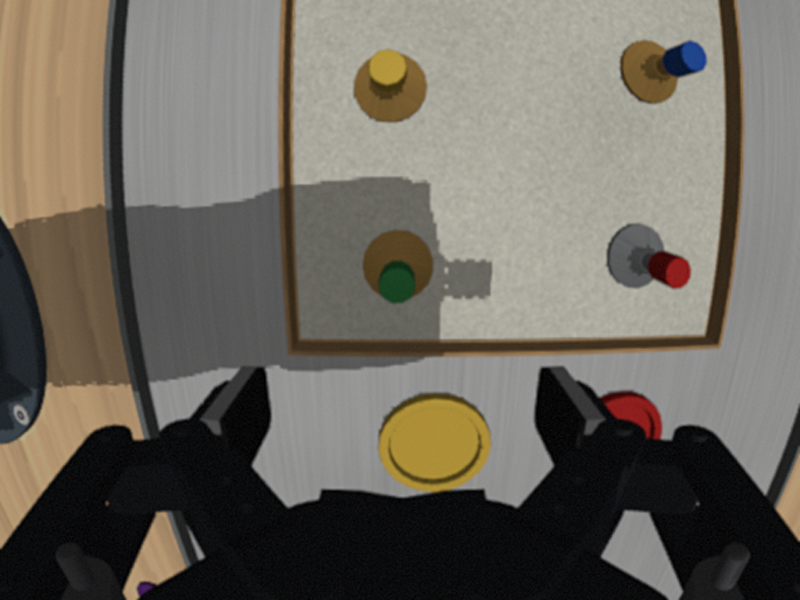

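View w1 (800x600 px): the green foot is centred at (399,265) with its cap at (397,282). The yellow foot is at (390,87). The yellow ring at (435,441) is clear.

```bash
python3 - <<'E'
from h import *
i=camera_info("wrist");print((-i["R"].T@i["t"]).round(1))
f=lambda *p:(np.array(p)+.5)*.64-.5
P=[f(399,265),f(390,87),f(650,71)]
for z in(6,10,14):print(z,wrist(P,[z]*3,i).round(1).tolist())
T=[f(397,284-2),f(388,67),f(693,56)]
for z in(60,66):print(z,wrist(T,[z]*3,i).round(1).tolist())
E
```

```text
[455.4 103.4 304.7]
6 [[453.3, 44.9, 6.0], [447.5, 160.8, 6.0], [628.6, 187.4, 6.0]]
10 [[453.3, 45.7, 10.0], [447.6, 160.0, 10.0], [626.3, 186.2, 10.0]]
14 [[453.3, 46.4, 14.0], [447.7, 159.2, 14.0], [624.0, 185.1, 14.0]]
60 [[452.6, 46.1, 60.0], [447.9, 161.4, 60.0], [629.6, 187.8, 60.0]]
66 [[452.7, 47.5, 66.0], [448.1, 160.0, 66.0], [625.3, 185.7, 66.0]]
```

Emit:
arm_command(plan=[-0.0025, 0.008, -0.04, 0, 0, 0, -0.0025, 0.008, -0.08, 0, 0, 0, -0.0025, 0.008, -0.11, 0, 0, 0, -0.0025, 0.008, -0.125, 0, 0, 0, -0.0025, 0.008, -0.125, 0, 0, 0])

```text
clock: 2.1
tool_pos: [451.6, 43.4, 208.5]
orientation: [-2.223, -2.217, 0.004]
wrist_force: [-1.6, 0.3, 1.0]
grip_width: 85.5
gripper_force: 0.0
```

Emit:
arm_command(plan=[0, 0, 0, 0, 0, 0, 0, 0, 0, 0, 0, 0, 0, 0, 0, 0, 0, 0, 0, 0, 0, 0, 0, 0, 0, 0, 0, 0, 0, 0], grip=0, grip_force=60)

```text
clock: 2.6
tool_pos: [453.0, 44.8, 210.5]
orientation: [2.221, 2.221, 0.001]
wrist_force: [-1.3, -0.3, 6.6]
grip_width: 18.6
gripper_force: 58.3
```

Emit:
arm_command(plan=[0, 0, 0, 0, 0, 0, 0, 0, 0, 0, 0, 0, 0, 0, 0.02, 0, 0, 0, 0, 0, 0.05, 0, 0, 0, 0, 0, 0.09, 0, 0, 0])

```text
clock: 3.1
tool_pos: [452.1, 44.8, 300.0]
orientation: [-2.22, -2.22, 0.004]
wrist_force: [-0.0, -0.2, -1.9]
grip_width: 18.4
gripper_force: 58.9
```

Emit:
arm_command(plan=[0.002, -0.04, 0, 0, 0, 0, 0.004, -0.085, 0, 0, 0, 0, 0.006, -0.13, 0, 0, 0, 0, 0.008, -0.175, 0, 0, 0, 0, 0.009, -0.2, 0, 0, 0, 0])

```text
clock: 3.6
tool_pos: [461.6, -157.9, 300.0]
orientation: [2.223, 2.219, -0.001]
wrist_force: [0.6, 0.2, -1.7]
grip_width: 18.2
gripper_force: 59.2
```

Emit:
arm_command(plan=[0, 0, 0, 0, 0, 0, 0, 0, 0, 0, 0, 0])

```text
clock: 3.8
tool_pos: [461.7, -155.4, 299.8]
orientation: [-2.222, -2.22, 0.0]
wrist_force: [0.2, 1.1, -2.6]
grip_width: 18.2
gripper_force: 59.2
```

```bash
python3 - <<'E'
from h import *
i=camera_info("wrist");im=capture("wrist");blobs(im,i,OB);print(read_state()["tool_pos"])
cv2.imwrite("pics/w2.png",cv2.resize(im[:,:,::-1],(800,600),interpolation=cv2.INTER_CUBIC))
E
```

```text
ring_red pred [427. 125.] px [425.8 123. ] 4816 [625.9 -91.3   9. ]
ring_blue pred [379. 277.] px [388.3 261.2] 1734 [ 601.8 -237.4    9. ]
ring_yellow pred [278. 112.] px [277.8 110.7] 7162 [479.8 -87.5   9. ]
ring_green pred [256. 267.] px [257.6 268.9] 2986 [ 462.3 -240.7    9. ]
[ 461.72960178 -154.81963644  299.85635439]
```

View pics/w2.png

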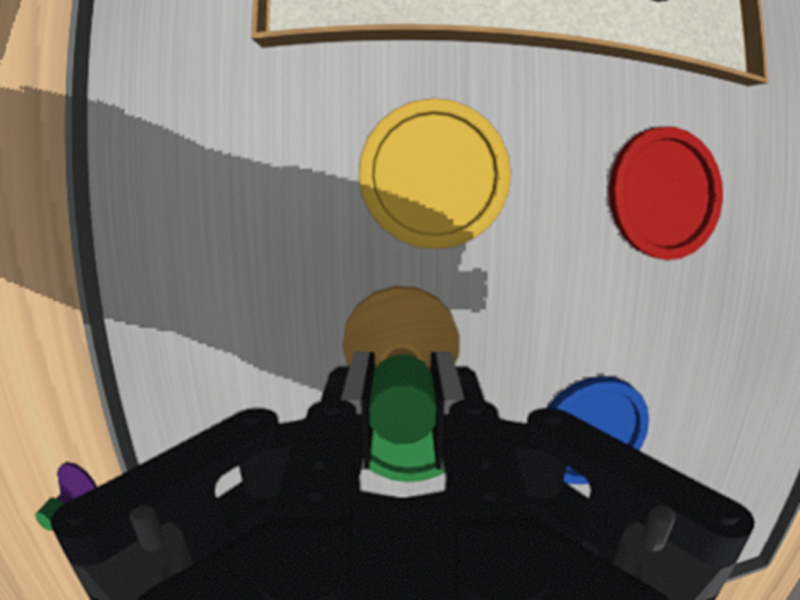

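View w2 (800x600 px): the green tool is held upright, with its cap at (403,400) and foot at (402,343). The yellow ring (435,173) and red ring (666,193) are fully visible. Only the lower part of the green ring shows below the cap.

```bash
python3 - <<'E'
from h import *
i=camera_info("wrist");f=lambda *p:(np.array(p)+.5)*.64-.5
print(read_state()["tool_pos"],wrist([f(402,343)],[100],i).round(1))
s=camera_info("scene");C=-s["R"].T@s["t"]
for k,p in dict(g=(359,421),b=(421,465),r=(488,400),y=(416,361)).items():
    q=np.array(p)*.64+[-.5,-.2];d=s["R"].T@np.linalg.inv(s["mtx"])@[*q,1];print(k,(C+d*(9-C[2])/d[2]).round(1))
E
```

```text
[ 461.72960178 -154.81963644  299.85635439] [[ 462.  -152.2  100. ]]
g [ 465.7 -245.8    9. ]
b [ 593.5 -256.8    9. ]
r [625.5 -92.5   9. ]
y [478.5 -89.1   9. ]
```

```bash
python3 - <<'E'
from h import *
i=camera_info("wrist");f=lambda *p:(np.array(p)+.5)*.64-.5
print(wrist([f(403,480),f(435,247),f(435,98),f(403,469),f(435,235)],[14,14,14,14,14],i).round(1))
b=capture("side");p=np.array((435,251))*.64-.2
q,n=cent(b,'green',p,90);print(q,n,p)
a=camera_info("scene");im=capture("scene");r,m=cent(im,'green',np.array((359,421))*.64);print(r,m)
print(tri([r,q],[a,camera_info("side")]),tri([r,p],[a,camera_info("side")]))
E
```

```text
[[ 462.7 -284.9   14. ]
 [ 480.3 -127.9   14. ]
 [ 479.8  -45.    14. ]
 [ 462.6 -275.5   14. ]
 [ 480.2 -121.1   14. ]]
[278.38314176 160.28735632] 261 [278.2  160.44]
[229.1420373  269.03299857] 697
[ 465.83942783 -245.5041716     9.67255983] [ 465.95852303 -245.13869565    9.22461287]
```

Emit:
arm_command(plan=[0.002, -0.04, 0, 0, 0, 0, 0.0035, -0.08, 0, 0, 0, 0, 0.0035, -0.089, 0, 0, 0, 0, 0.0035, -0.089, -0.03, 0, 0, 0, 0.0035, -0.089, -0.06, 0, 0, 0])

```text
clock: 4.45
tool_pos: [465.8, -243.7, 239.8]
orientation: [2.22, 2.221, 0.001]
wrist_force: [1.2, 1.0, -2.7]
grip_width: 17.9
gripper_force: 59.2
```

Emit:
arm_command(plan=[0, 0, -0.015, 0, 0, 0, 0, 0, -0.022, 0, 0, 0, 0, 0, -0.027, 0, 0, 0, 0, 0, -0.027, 0, 0, 0, 0, 0, -0.027, 0, 0, 0])

```text
clock: 4.95
tool_pos: [465.7, -244.1, 213.8]
orientation: [2.22, 2.221, 0.001]
wrist_force: [-0.4, -0.1, -1.7]
grip_width: 18.3
gripper_force: 59.1
```

Emit:
arm_command(plan=[0, 0, -0.001, 0, 0, 0, 0, 0, -0.002, 0, 0, 0, 0, 0, -0.002, 0, 0, 0])

```text
clock: 5.25
tool_pos: [465.5, -244.3, 211.6]
orientation: [2.221, 2.221, 0.0]
wrist_force: [-0.9, 0.4, 2.9]
grip_width: 18.2
gripper_force: 59.9
```

Emit:
arm_command(plan=[0, 0, 0, 0, 0, 0, 0, 0, 0, 0, 0, 0, 0, 0, 0, 0, 0, 0, 0, 0, 0, 0, 0, 0, 0, 0, 0, 0, 0, 0], grip=0.8)

```text
clock: 5.75
tool_pos: [465.3, -244.2, 211.0]
orientation: [-2.221, -2.221, 0.0]
wrist_force: [0.2, 1.1, -0.3]
grip_width: 68.3
gripper_force: 0.0
```

Emit:
arm_command(plan=[0, 0, 0.03, 0, 0, 0, 0, 0, 0.07, 0, 0, 0, 0, 0.02, 0.11, 0, 0, 0, 0, 0.06, 0.11, 0, 0, 0, 0, 0.1, 0.11, 0, 0, 0])

```text
clock: 6.25
tool_pos: [465.5, -143.5, 322.2]
orientation: [2.222, 2.218, 0.002]
wrist_force: [0.7, 0.6, -0.4]
grip_width: 68.6
gripper_force: 0.0
```

Emit:
arm_command(plan=[0, 0.05, 0, 0, 0, 0, -0.01, 0.1, 0, 0, 0, 0, -0.01, 0.15, 0, 0, 0, 0, -0.018, 0.2, 0, 0, 0, 0, -0.018, 0.24, 0, 0, 0, 0])

```text
clock: 6.75
tool_pos: [446.3, 98.1, 321.2]
orientation: [-2.221, -2.222, -0.0]
wrist_force: [1.7, 0.2, 0.2]
grip_width: 68.3
gripper_force: 0.0
```

Emit:
arm_command(plan=[0, 0.035, 0, 0, 0, 0, 0, 0.064, 0, 0, 0, 0, 0, 0.064, -0.04, 0, 0, 0, 0, 0.064, -0.08, 0, 0, 0, 0, 0.064, -0.111, 0, 0, 0])

```text
clock: 7.25
tool_pos: [446.7, 160.0, 208.2]
orientation: [-2.22, -2.222, 0.001]
wrist_force: [0.1, -0.1, 0.1]
grip_width: 68.4
gripper_force: 0.0
```

Emit:
arm_command(plan=[0, 0, 0, 0, 0, 0, 0, 0, 0, 0, 0, 0, 0, 0, 0, 0, 0, 0, 0, 0, 0, 0, 0, 0, 0, 0, 0, 0, 0, 0], grip=0)

```text
clock: 7.75
tool_pos: [448.1, 160.1, 211.7]
orientation: [2.221, 2.22, 0.004]
wrist_force: [-0.8, 0.2, 9.8]
grip_width: 18.4
gripper_force: 58.8
```

Emit:
arm_command(plan=[0, 0, 0, 0, 0, 0, 0, 0, 0, 0, 0, 0, 0, 0, 0.02, 0, 0, 0, 0, 0, 0.05, 0, 0, 0, 0, 0, 0.09, 0, 0, 0])

```text
clock: 8.25
tool_pos: [446.9, 159.6, 301.0]
orientation: [-2.221, -2.221, 0.002]
wrist_force: [1.0, -0.1, -1.5]
grip_width: 18.0
gripper_force: 58.9
```

```bash
python3 - <<'E'
from h import *
i=camera_info("wrist");im=capture("wrist");blobs(im,i,OB);print(read_state()["tool_pos"])
cv2.imwrite("pics/w3.png",cv2.resize(im[:,:,::-1],(800,600),interpolation=cv2.INTER_CUBIC))
E
```

```text
lap_red pred [473.  49.] px [481.   47.8] 572 [644.1 298.5  56. ]
lap_blue pred [461. 172.] px [464.6 170.5] 433 [629.8 186.4  56. ]
lap_yellow pred [261. 206.] px [257.3 256.2] 1957 [447.1 112.8  56. ]Traceback (most recent call last):
  File "<stdin>", line 2, in <module>
  File "h.py", line 26, in blobs
    q,n=cent(im,k.split('_')[1],p,smin)
        ~~~~^^^^^^^^^^^^^^^^^^^^^^^^^^^
  File "h.py", line 10, in cent
    k=1+np.argmin(np.linalg.norm(ce[1:]-p,axis=1)+50*(st[1:,4]<12))
        ~~~~~~~~~^^^^^^^^^^^^^^^^^^^^^^^^^^^^^^^^^^^^^^^^^^^^^^^^^^
    return _wrapfunc(a, 'argmin', axis=axis, out=out, **kwds)
    return bound(*args, **kwds)
ValueError: attempt to get argmin of an empty sequence
```

Emit:
arm_command(plan=[0.006, -0.048, 0, 0, 0, 0, 0.012, -0.096, 0, 0, 0, 0, 0.018, -0.144, 0, 0, 0, 0, 0.024, -0.192, 0, 0, 0, 0, 0.03, -0.235, 0, 0, 0, 0])

```text
clock: 8.8
tool_pos: [477.3, -77.4, 301.0]
orientation: [2.221, 2.22, 0.002]
wrist_force: [1.1, 0.9, -1.5]
grip_width: 18.5
gripper_force: 59.0
```

Emit:
arm_command(plan=[0.002, -0.0135, 0, 0, 0, 0, 0.002, -0.0135, -0.03, 0, 0, 0, 0.002, -0.0135, -0.06, 0, 0, 0, 0.002, -0.0135, -0.075, 0, 0, 0, 0.002, -0.0135, -0.082, 0, 0, 0])

```text
clock: 9.3
tool_pos: [479.0, -88.3, 217.2]
orientation: [-2.221, -2.221, 0.001]
wrist_force: [-0.8, -0.1, -0.7]
grip_width: 18.3
gripper_force: 59.1
```

Emit:
arm_command(plan=[0, 0, -0.003, 0, 0, 0, 0, 0, -0.006, 0, 0, 0, 0, 0, -0.0075, 0, 0, 0, 0, 0, -0.0075, 0, 0, 0])

```text
clock: 9.7
tool_pos: [479.7, -88.6, 212.6]
orientation: [2.22, 2.22, 0.002]
wrist_force: [-10.5, 1.1, 27.3]
grip_width: 18.2
gripper_force: 62.0
```

Emit:
arm_command(plan=[0, 0, 0.001, 0, 0, 0, 0, 0, 0.0015, 0, 0, 0, 0, 0, 0.0015, 0, 0, 0])

```text
clock: 10.0
tool_pos: [479.8, -88.7, 212.8]
orientation: [2.22, 2.221, 0.001]
wrist_force: [-2.1, -0.4, 9.8]
grip_width: 18.3
gripper_force: 60.1
```

Emit:
arm_command(plan=[0, 0, 0, 0, 0, 0, 0, 0, 0, 0, 0, 0, 0, 0, 0, 0, 0, 0, 0, 0, 0, 0, 0, 0, 0, 0, 0, 0, 0, 0], grip=0.8)

```text
clock: 10.5
tool_pos: [479.3, -88.7, 212.0]
orientation: [-2.221, -2.221, 0.0]
wrist_force: [-0.6, -0.2, 0.5]
grip_width: 68.6
gripper_force: 0.0
```

Emit:
arm_command(plan=[0, 0, 0.03, 0, 0, 0, 0, 0, 0.07, 0, 0, 0, 0.02, 0.02, 0.11, 0, 0, 0, 0.045, 0.055, 0.11, 0, 0, 0, 0.07, 0.09, 0.11, 0, 0, 0])

```text
clock: 11.0
tool_pos: [550.4, 2.2, 323.6]
orientation: [2.221, 2.218, 0.003]
wrist_force: [1.5, -0.6, -0.7]
grip_width: 68.3
gripper_force: 0.0
```

Emit:
arm_command(plan=[0.022, 0.04, 0, 0, 0, 0, 0.044, 0.08, 0, 0, 0, 0, 0.066, 0.12, 0, 0, 0, 0, 0.077, 0.15, 0, 0, 0, 0, 0.077, 0.184, 0, 0, 0, 0])

```text
clock: 11.5
tool_pos: [627.3, 186.7, 321.3]
orientation: [-2.222, -2.221, 0.001]
wrist_force: [-0.2, 0.6, -0.1]
grip_width: 68.1
gripper_force: 0.0
```

Emit:
arm_command(plan=[0, 0, 0, 0, 0, 0, 0, 0, 0, 0, 0, 0])

```text
clock: 11.7
tool_pos: [626.2, 186.0, 321.6]
orientation: [-2.22, -2.223, 0.001]
wrist_force: [-0.6, -0.3, -0.2]
grip_width: 68.4
gripper_force: 0.0
```

```bash
python3 - <<'E'
from h import *
i=camera_info("wrist");im=capture("wrist");print(read_state()["tool_pos"])
cv2.imwrite("pics/w3.png",cv2.resize(im[:,:,::-1],(800,600),interpolation=cv2.INTER_CUBIC))
OB={k:OB[k] for k in('lap_red','lap_blue')};blobs(im,i,OB)
im=capture("scene");cv2.imwrite("pics/s3.png",cv2.resize(im[210:310,180:340,::-1],(800,500),interpolation=cv2.INTER_CUBIC))
E
```

```text
[626.28722797 185.13587681 321.81375894]
lap_red pred [267.  59.] px [268.8  57.4] 517 [635.4 296.3  56. ]
lap_blue pred [257. 195.] px [255.9 193.3] 521 [625.5 186.4  56. ]
```

View pics/w3.png

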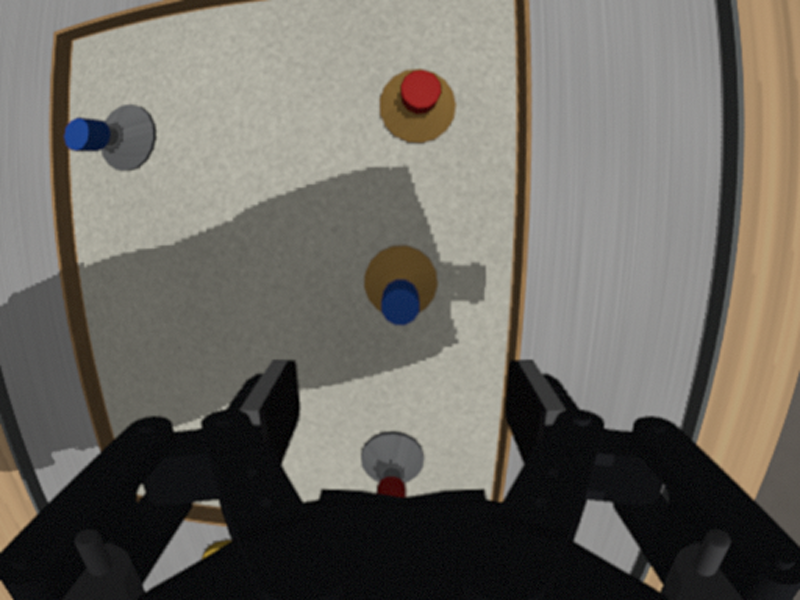

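View pics/s3.png

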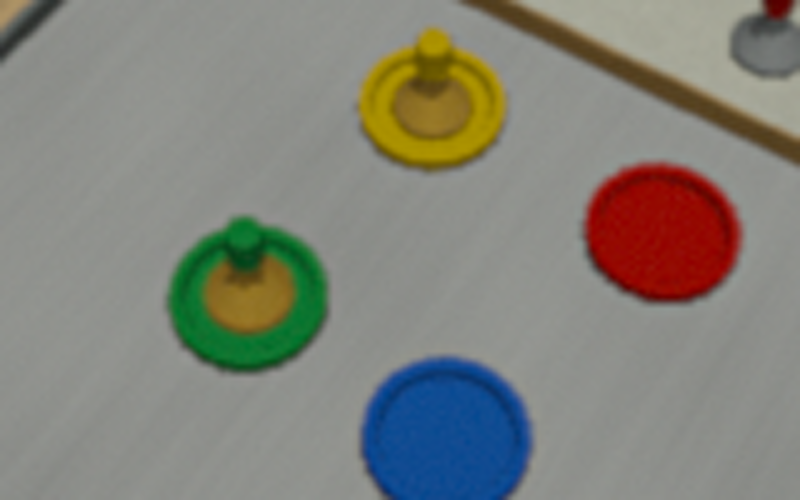

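View w3 (800x600 px): the blue cap at (401,302) is centred in x between the fingers, the red cap is at (420,91), and both steel tools are standing. Crop s3: the green and yellow tools stand upright and centred in their holders.

Emit:
arm_command(plan=[-0.0005, 0.001, -0.04, 0, 0, 0, -0.0005, 0.001, -0.08, 0, 0, 0, -0.0005, 0.001, -0.105, 0, 0, 0, -0.0005, 0.001, -0.111, 0, 0, 0, -0.0005, 0.001, -0.111, 0, 0, 0])

```text
clock: 12.3
tool_pos: [625.8, 185.5, 211.0]
orientation: [-2.222, -2.22, 0.001]
wrist_force: [1.1, -0.4, 0.6]
grip_width: 67.9
gripper_force: 0.0
```

Emit:
arm_command(plan=[0, 0, 0, 0, 0, 0, 0, 0, 0, 0, 0, 0, 0, 0, 0, 0, 0, 0, 0, 0, 0, 0, 0, 0, 0, 0, 0, 0, 0, 0], grip=0)

```text
clock: 12.8
tool_pos: [626.2, 186.5, 212.0]
orientation: [2.221, 2.221, 0.002]
wrist_force: [-1.0, -1.0, 7.2]
grip_width: 18.2
gripper_force: 58.3
```

Emit:
arm_command(plan=[0, 0, 0, 0, 0, 0, 0, 0, 0.01, 0, 0, 0, 0, 0, 0.03, 0, 0, 0, 0, 0, 0.06, 0, 0, 0, 0, 0, 0.1, 0, 0, 0])

```text
clock: 13.3
tool_pos: [625.2, 186.2, 311.3]
orientation: [-2.22, -2.221, 0.004]
wrist_force: [1.4, 0.7, -1.9]
grip_width: 18.0
gripper_force: 58.9
```

Emit:
arm_command(plan=[-0.003, -0.045, 0, 0, 0, 0, -0.006, -0.09, 0, 0, 0, 0, -0.009, -0.135, 0, 0, 0, 0, -0.012, -0.18, 0, 0, 0, 0, -0.015, -0.225, 0, 0, 0, 0])

```text
clock: 13.8
tool_pos: [610.4, -40.3, 311.8]
orientation: [2.221, 2.222, 0.0]
wrist_force: [1.4, -0.1, -2.7]
grip_width: 18.0
gripper_force: 59.2
```

Emit:
arm_command(plan=[-0.003, -0.045, 0, 0, 0, 0, -0.006, -0.09, 0, 0, 0, 0, -0.009, -0.135, 0, 0, 0, 0, -0.012, -0.18, 0, 0, 0, 0, -0.017, -0.219, 0, 0, 0, 0])

```text
clock: 14.3
tool_pos: [593.4, -259.9, 311.7]
orientation: [2.222, 2.221, 0.0]
wrist_force: [1.2, -0.1, -2.0]
grip_width: 18.5
gripper_force: 59.2
```

Emit:
arm_command(plan=[0, 0, -0.03, 0, 0, 0, 0, 0, -0.06, 0, 0, 0, 0, 0, -0.08, 0, 0, 0, 0, 0, -0.09, 0, 0, 0, 0, 0, -0.093, 0, 0, 0])

```text
clock: 14.8
tool_pos: [593.7, -257.5, 217.6]
orientation: [-2.221, -2.221, 0.001]
wrist_force: [-0.3, 0.3, -2.1]
grip_width: 18.4
gripper_force: 59.3
```

Emit:
arm_command(plan=[0, 0, -0.001, 0, 0, 0, 0, 0, -0.003, 0, 0, 0, 0, 0, -0.004, 0, 0, 0, 0, 0, -0.004, 0, 0, 0])

```text
clock: 15.2
tool_pos: [594.0, -257.7, 214.5]
orientation: [2.221, 2.221, 0.0]
wrist_force: [0.0, 0.1, -3.2]
grip_width: 18.4
gripper_force: 59.3
```

Emit:
arm_command(plan=[0, 0, -0.001, 0, 0, 0, 0, 0, -0.002, 0, 0, 0, 0, 0, -0.002, 0, 0, 0])

```text
clock: 15.5
tool_pos: [593.9, -257.8, 213.1]
orientation: [2.221, 2.221, 0.0]
wrist_force: [-5.0, 0.7, 10.5]
grip_width: 18.0
gripper_force: 60.7
```

Emit:
arm_command(plan=[0, 0, 0, 0, 0, 0, 0, 0, 0, 0, 0, 0, 0, 0, 0, 0, 0, 0, 0, 0, 0, 0, 0, 0, 0, 0, 0, 0, 0, 0], grip=0.8)

```text
clock: 16.0
tool_pos: [593.9, -257.7, 211.9]
orientation: [-2.221, -2.221, 0.0]
wrist_force: [-1.0, -0.6, 0.1]
grip_width: 68.4
gripper_force: 0.0
```

Emit:
arm_command(plan=[0, 0, 0.03, 0, 0, 0, 0, 0, 0.07, 0, 0, 0, 0, 0, 0.11, 0, 0, 0, 0.003, 0.046, 0.11, 0, 0, 0, 0.006, 0.092, 0.11, 0, 0, 0])

```text
clock: 16.5
tool_pos: [600.1, -165.6, 323.3]
orientation: [2.222, 2.217, 0.002]
wrist_force: [0.1, 0.4, -0.3]
grip_width: 68.2
gripper_force: 0.0
```

Emit:
arm_command(plan=[0.003, 0.046, 0, 0, 0, 0, 0.006, 0.092, 0, 0, 0, 0, 0.009, 0.138, 0, 0, 0, 0, 0.012, 0.184, 0, 0, 0, 0, 0.015, 0.23, 0, 0, 0, 0])

```text
clock: 17.0
tool_pos: [614.7, 66.2, 322.2]
orientation: [2.221, 2.221, 0.0]
wrist_force: [0.2, 0.1, 0.8]
grip_width: 68.1
gripper_force: 0.0
```

Emit:
arm_command(plan=[0.003, 0.046, 0, 0, 0, 0, 0.006, 0.092, 0, 0, 0, 0, 0.009, 0.138, 0, 0, 0, 0, 0.012, 0.184, 0, 0, 0, 0, 0.02, 0.23, 0, 0, 0, 0])

```text
clock: 17.5
tool_pos: [634.4, 296.3, 322.3]
orientation: [2.221, 2.222, 0.0]
wrist_force: [0.8, -1.1, 1.1]
grip_width: 68.5
gripper_force: 0.0
```

Emit:
arm_command(plan=[0, 0, 0, 0, 0, 0, 0, 0, 0, 0, 0, 0])

```text
clock: 17.7
tool_pos: [634.7, 295.3, 321.3]
orientation: [-2.219, -2.223, 0.001]
wrist_force: [-0.3, -1.2, -0.3]
grip_width: 68.4
gripper_force: 0.0
```

```bash
python3 - <<'E'
from h import *
i=camera_info("wrist");im=capture("wrist");print(read_state()["tool_pos"])
OB={k:OB[k] for k in('lap_red',)};blobs(im,i,OB)
im=capture("scene");cv2.imwrite("pics/s4.png",cv2.resize(im[200:320,180:372,::-1],(800,500),interpolation=cv2.INTER_CUBIC))
E
```

```text
[634.78729119 294.20984037 321.66764315]
lap_red pred [256. 194.] px [257.4 194.9] 538 [635.2 294.4  56. ]
```

View pics/s4.png

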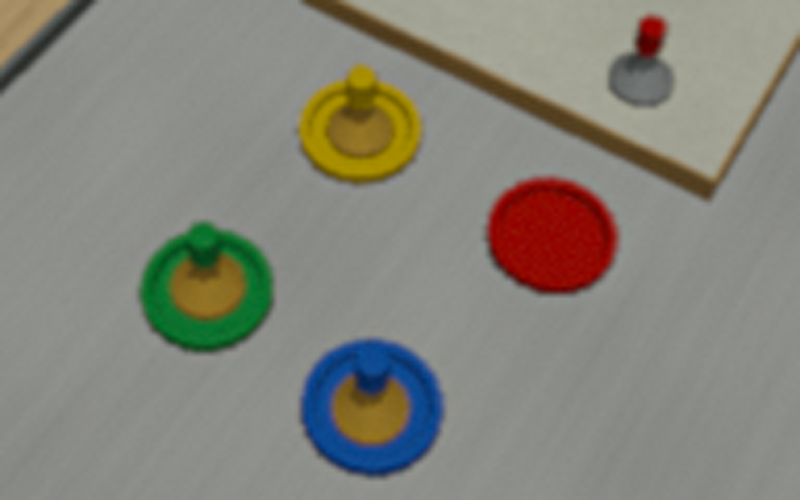

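Crop s4: the blue tool (371,405) is upright and centred in its holder, and green and yellow are still in place. Only the red ring is empty. The red tool lies directly under the gripper, so I'll take it next.

Emit:
arm_command(plan=[0, 0, -0.04, 0, 0, 0, 0, 0, -0.08, 0, 0, 0, 0, 0, -0.105, 0, 0, 0, 0, 0, -0.111, 0, 0, 0, 0, 0, -0.111, 0, 0, 0])

```text
clock: 18.3
tool_pos: [634.9, 293.2, 211.2]
orientation: [-2.223, -2.22, 0.001]
wrist_force: [-0.0, -0.2, -0.1]
grip_width: 68.2
gripper_force: 0.0
```

Emit:
arm_command(plan=[0, 0, 0, 0, 0, 0, 0, 0, 0, 0, 0, 0, 0, 0, 0, 0, 0, 0, 0, 0, 0, 0, 0, 0, 0, 0, 0, 0, 0, 0], grip=0)

```text
clock: 18.8
tool_pos: [635.1, 294.5, 212.2]
orientation: [2.221, 2.221, 0.002]
wrist_force: [-1.4, -2.2, 7.1]
grip_width: 18.1
gripper_force: 58.4
```

Emit:
arm_command(plan=[0, 0, 0, 0, 0, 0, 0, 0, 0.01, 0, 0, 0, 0, 0, 0.03, 0, 0, 0, 0, 0, 0.06, 0, 0, 0, 0, 0, 0.1, 0, 0, 0])

```text
clock: 19.3
tool_pos: [634.3, 294.1, 311.3]
orientation: [-2.221, -2.221, 0.004]
wrist_force: [1.0, 0.2, -2.3]
grip_width: 18.3
gripper_force: 58.9
```

Emit:
arm_command(plan=[-0.001, -0.043, 0, 0, 0, 0, -0.002, -0.086, 0, 0, 0, 0, -0.003, -0.129, 0, 0, 0, 0, -0.004, -0.172, 0, 0, 0, 0, -0.005, -0.215, 0, 0, 0, 0])

```text
clock: 19.8
tool_pos: [629.5, 77.7, 311.8]
orientation: [2.221, 2.221, 0.001]
wrist_force: [0.2, 0.6, -2.0]
grip_width: 17.9
gripper_force: 59.2
```

Emit:
arm_command(plan=[-0.001, -0.043, 0, 0, 0, 0, -0.002, -0.086, 0, 0, 0, 0, -0.003, -0.129, 0, 0, 0, 0, -0.004, -0.172, 0, 0, 0, 0, -0.004, -0.172, 0, 0, 0, 0])

```text
clock: 20.3
tool_pos: [625.4, -97.3, 311.7]
orientation: [2.226, 2.215, -0.001]
wrist_force: [-0.0, 1.4, -2.7]
grip_width: 18.3
gripper_force: 59.2
```

Emit:
arm_command(plan=[0, 0, -0.03, 0, 0, 0, 0, 0, -0.06, 0, 0, 0, 0, 0, -0.08, 0, 0, 0, 0, 0, -0.09, 0, 0, 0, 0, 0, -0.093, 0, 0, 0])

```text
clock: 20.8
tool_pos: [625.7, -92.4, 217.6]
orientation: [-2.221, -2.221, 0.001]
wrist_force: [-0.5, 0.7, -2.1]
grip_width: 18.2
gripper_force: 59.2
```

Emit:
arm_command(plan=[0, 0, -0.002, 0, 0, 0, 0, 0, -0.004, 0, 0, 0, 0, 0, -0.005, 0, 0, 0, 0, 0, -0.005, 0, 0, 0])

```text
clock: 21.2
tool_pos: [626.0, -92.6, 213.4]
orientation: [2.221, 2.221, 0.001]
wrist_force: [0.8, 0.1, -1.7]
grip_width: 18.0
gripper_force: 59.2
```

Emit:
arm_command(plan=[0, 0, -0.001, 0, 0, 0, 0, 0, -0.001, 0, 0, 0])

```text
clock: 21.4
tool_pos: [626.0, -92.7, 213.2]
orientation: [2.221, 2.221, 0.001]
wrist_force: [-5.5, 0.6, 10.1]
grip_width: 18.0
gripper_force: 60.7
```

Emit:
arm_command(plan=[0, 0, 0, 0, 0, 0, 0, 0, 0, 0, 0, 0, 0, 0, 0, 0, 0, 0, 0, 0, 0, 0, 0, 0, 0, 0, 0, 0, 0, 0], grip=0.8)

```text
clock: 21.9
tool_pos: [625.9, -92.7, 212.0]
orientation: [-2.221, -2.221, -0.0]
wrist_force: [-0.2, 0.2, -0.9]
grip_width: 68.5
gripper_force: 0.0
```

Emit:
arm_command(plan=[0, 0, 0.03, 0, 0, 0, 0, 0, 0.07, 0, 0, 0, 0, 0, 0.11, 0, 0, 0, 0, 0, 0.15, 0, 0, 0, 0, 0, 0.15, 0, 0, 0])

```text
clock: 22.4
tool_pos: [626.7, -92.8, 367.7]
orientation: [2.217, 2.217, 0.008]
wrist_force: [0.3, 0.6, -0.6]
grip_width: 68.3
gripper_force: 0.0
```

```bash
python3 - <<'E'
from h import *
im=capture("side");cv2.imwrite("pics/e1.png",cv2.resize(im[130:290,80:300,::-1],(800,582),interpolation=cv2.INTER_CUBIC))
im=capture("wrist");cv2.imwrite("pics/e2.png",cv2.resize(im[:,:,::-1],(800,600),interpolation=cv2.INTER_CUBIC))
E
```

```text
(no output)
```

View pics/e1.png

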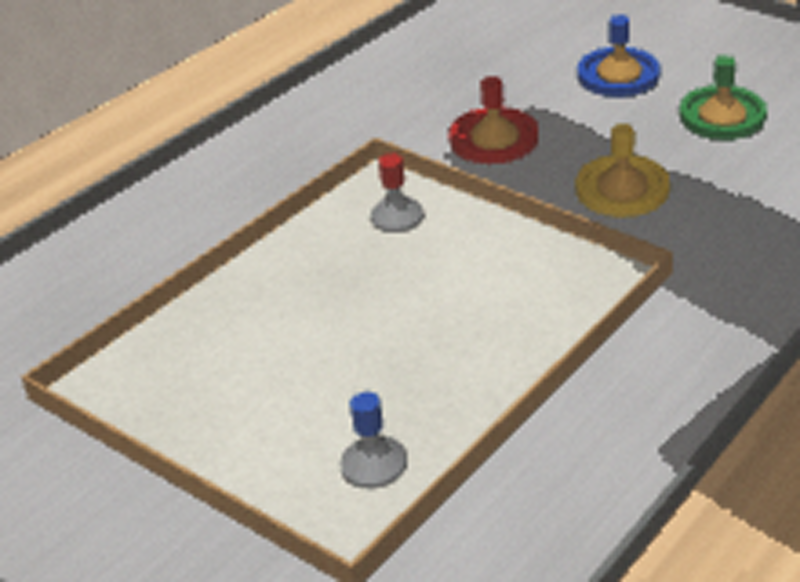

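View pics/e2.png

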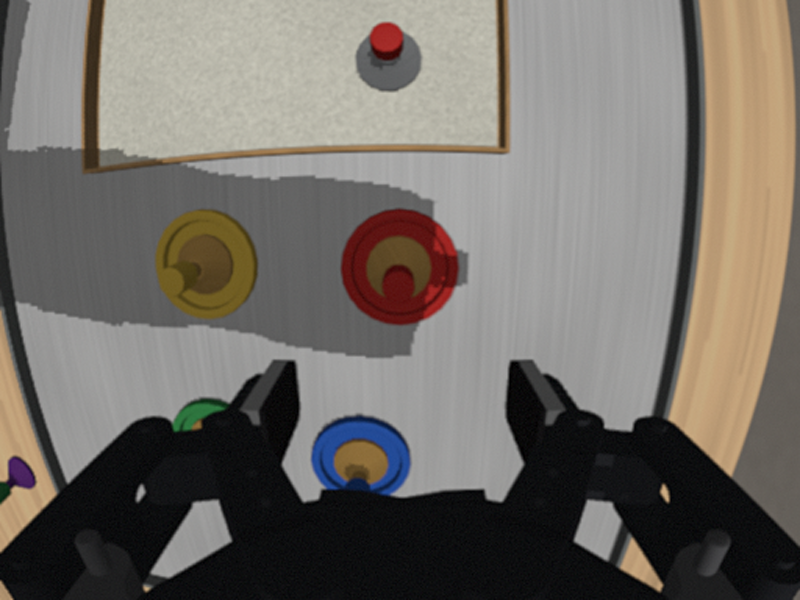

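The side crop shows all four brass tools upright in their own holders, with both steel tools still standing in the box. The wrist view shows the red foot (399,267) centred in its ring (400,266), so I'm handing the job in.

```bash
python3 -c "from cell import *;print(close_job())"
```

```text
the job is handed in; nothing more can be done
None
```

I stood all four brass tools upright in the holders matching their caps, left both steel tools standing in the box, and handed the job in at about 22 s; no verdict came back, but the last pictures showed everything in place.

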